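Put the rinse basket into the warming pan

ROBOT

A 6-joint arm with a two-finger parallel gripper is mounted at the origin on the work surface. World frame = base frame: x ahead of the robot, y to its left, z up, the work surface at z = 0. Lengths are in mm, angles in rad, forces in N, time in s.
With the tool pointing down it reaches from about 275 to 750 mm from the base axis. Payload 10.2 kg.
Tool frame: the origin (TCP) lies between the finger pads; the fingertips stand 25 mm ahead of it and the grasp point (between the pads) lies 6 mm ahead of it; z points along the fingers, y is the line along which they close (so a half turn about z gives the same grasp; the last joint's range is limited). The gripper opens to 85 mm and grips with 20 to 120 N. Pads are 22 mm wide; open, the fingers measure 114 mm over their backs; the gripper's body (76 mm by 85 mm) begins 54 mm behind the grasp point. The pads swing forward as they close: fully open they stand 13 mm farther back than shut.
Start: joints at [-0.223, 0.313, 1.498, -0, 1.331, -0.223], TCP at [525.006, -0.013, 216.794] pointing down, gripper open.
Joint ranges: [-2.94, 2.94], [-0.97, 2.17], [0.19, 2.56], [-1.23, 4.37], [0.02, 3.11], [-2.88, 2.88]. Speed limits (rad/s): [2.39, 2.39, 3.01, 3.14, 3.14, 3.14].

INTERFACE

Orientations are given as a unit quaternion [w, x, y, z].
In Python, from rig import ctrl, eyes, finish_job gives the robot as it stands.
- The arm moves only by the tool step_arm, never from a script. Its argument "increments" is a list of rows, each an object of numbers: "dx", "dy", "dz": the shift along the tool's x, y, z in units of 25 mm (1.0 is 25 mm); "wx", "wy", "wz": the turn, a rotation vector about the tool's x, y, z in units of 6 degrees (1.0 is 6 degrees). A call has 1 to 5 rows; each row shifts and turns the commanded pose from where the row before left it, along the tool's axes as they then stand; what a row does not reach is not made up. A row lasts 1/10 s, in which the tool goes at most 50 mm and 8.59 degrees, less where a joint would pass 70% of its speed; a pose out of reach is approached as far as the arm can. A call is refused whole if a number of a shift passes 1 or a number of a turn 1, either way. A call with a gripper value outside its range is refused whole. "fingers" is the finger opening in mm, from 0 to 85.4, set as the call begins (left out, the last holds). The fingers move at their own pace and stop on an object; "squeeze" is the grip in N (left out, the last holds). Time passes only in rows, so rows that do not move let the fingers close. It gives the time, the measured TCP pose, the force, the opening and the grip force at its end, in the units of the state.
- ctrl.sense(): the state, without advancing time (a new reading comes with each control period).
- eyes.capture(name): name is "scene" or "side" or "wrist"; returns a dict with "frame" (384x512x3 uint8, blue, green, red), "fx", "fy", "cx", "cy" (pixels), "R" (3x3) and "t" (3): a world point X has camera coordinates R X + t; the wrist camera has in their place "tool_from_camera" (4x4, takes a point from camera to tool coordinates, whose origin is the TCP and whose axes are the flange's). Camera axes: x right, y down, z forward; pixel columns grow to the right and rows downward; lengths in mm; the calibration is good to about 2 mm. A picture is of the moment at which its call begins: read the wrist's pose just before it. There is no depth.
- finish_job(): hands the job in; it is judged then, once.
Trained networks look in the newest picture that a camera, given by its name, has taken for a name from the list of things; names that differ only in an ending like _2 or _b are one class to them, and where a whole thing is asked for, a point or a joint stands for the part that bears it (a point fixed in the world has none). Each returns a list of dicts, best first, with "p" (0 to 1); they miss things now and then, are a little off and sometimes report something else, mostly with a low value. They report only what shows in the picture. A call takes as long as a camera call.
- eyes.cut_out(camera, label): "mask" (384x512 bool, what is visible of it).
- eyes.landmark_of(camera, label): "point" ([x, y, z] in mm, in the coordinates of the camera as it stood for that picture, good to about 4 mm: a listed point, or the origin of a listed thing).
The state is a dict: "time_s": time; "joints": joint angles; "dq": joint speeds; "tau": joint torques, N m; "eef_pos": TCP position; "ee_rot": TCP orientation; "force": force on the tool from outside, world axes, zero at the start; "wrist_torque": the same for the moment, N m; "grip_width": opening from 0.0 (shut) to 1.0 (fully open); "grip_force": force on a finger pad.
Only numpy, scipy, OpenCV 4.12 (cv2) and the standard library are available. Lean on these libraries where they do the work, as an engineer would, in place of code of your own. Each camera call takes 0.05 s, during which the arm holds its last target. There are 200 camera calls.

TASK

Slide the saucepan along the warming plate from the grey spot to the red hot spot, centred there and never lifted or tipped. Then lift the basket of coral off its hook and lower it gently into the saucepan, upright on the pan's floor; do not drop it. Let go, and leave the tray, the brush wheel and the polishing compound where they are.

Things in the scene. Friction and masses are not known exactly. Their poses are not given: they have to be found in the camera images.
- plate: Fixed two-spot warming plate, 170 (x) x 340 (y) x 40 mm high, white with a dark flat top. Origin: centre of its underside on the bench; z up, y along its length. The two spots lie 85 mm either side of its centre along its y; which one is red varies.
- hot_spot: Red disc, 120 mm across, painted flat on the plate's top (40 mm above the bench): where the saucepan has to go. Origin: its centre.
- rest_spot: Grey disc, 120 mm across, painted flat on the plate's top: where the saucepan stands at first. Origin: its centre.
- pot: Loose bare-metal saucepan, 0.3 to 0.65 kg. Origin: centre of its underside, z up. Outer radius 50 mm, inner 46, height 70, inner floor 5 mm above the underside. A straight black handle points along its -x: grip bar 16 mm wide (y) and 16 mm high, from x = -64 to -138 mm, its centreline 55 mm above the underside.
- stand: Fixed stand with a hook. Origin: on the bench under the hook's seat. Base 150 x 110 x 10 mm (x from -40 to 110); a 14 mm post, 210 mm high, at x = +80 mm; a hook arm 8 mm thick runs from it along -x, axis 200 mm high, and turns up at x = -22 mm, the tip 16 mm above the arm's upper side.
- hook (a point): Seat of the hook: on the upper side of the hook arm, 204 mm above the bench, under the basket's grip block. Axes as the stand's.
- basket: Loose round steel basket of red coral, hanging upright on the hook, 0.15 to 0.31 kg. Origin: centre of its underside, z up. Radius 34 mm at the foot, 36 at the rim, 50 mm high. A wire bail in its y-z plane (33 mm out at 85 mm height, 16 mm at 113) carries a yellow grip block 18 (x) x 38 (y) x 40 mm (z), from 110 to 150 mm above the origin. The hook arm runs along x under the block.
- basket_grip (a point): Centre of the basket's yellow grip block, 130 mm above the basket's underside, 20 mm below the block's top. Axes as the basket's; fingers closing along its y (38 mm wide) pass either side of the hook. The hook's arm runs through the bail: 60 mm free between the block's underside and the basket's rim.
- tray: Bystander: loose clear tray with coral pieces, 100 x 75 x 28 mm. Origin: centre of its underside.
- wheel: Bystander: loose black brush wheel lying flat, 94 mm across, wooden hub 24 mm high. Origin: centre of its underside.
- compound: Bystander: loose yellow block of polishing compound in a cardboard wrapper, 85 x 42 x 36 mm. Origin: centre of its underside.

How it is judged (in metres and radians):
On the way, in this order (a step that is already met when the one before it is completed fails the run):
1. the saucepan stands centred on the red spot (within 15 mm), at rest (horizontal distance between pot and hot_spot below 0.015 m and z of pot in the frame of plate below 0.044 m and angle between pot's own z axis and vertical below 0.06 rad and linear speed of pot below 0.02 m/s), for 0.2 s.
2. then the basket is lifted off its hook and carried clear of it, well above the bench (horizontal distance between basket and stand above 0.06 m and height (world z) of basket above 0.07 m), for 0.1 s.
At the end, for the whole second after the job is handed in: The saucepan stands flat on the plate, centred on the red spot within 15 mm; the basket stands upright (within 0.1 rad) on the pan's inner floor (its underside at most 10 mm above the pan's underside); both at rest and let go (all of step 1 and horizontal distance between basket and pot below 0.017 m and z of basket in the frame of pot below 0.01 m and angle between basket's own z axis and vertical below 0.1 rad and linear speed of basket below 0.02 m/s); the robot touches nothing.
It fails at once if the saucepan is lifted more than 8 mm off the plate (z of pot in the frame of plate above 0.048 m).
It fails at once if the saucepan is tipped by more than 0.15 rad (angle between pot's own z axis and vertical above 0.15 rad).
It fails at once if the basket drops or is thrust into the saucepan: faster than 0.4 m/s while inside the pan (linear speed of basket above 0.4 m/s and horizontal distance between basket and pot below 0.05 m and z of basket in the frame of pot below 0.06 m).
It fails at once if the basket falls to the bench or onto the plate's level (height (world z) of basket below 0.035 m).
It fails at once if the coral tray, the brush wheel or the polishing compound is moved more than 20 mm (distance of any of tray, wheel, compound from where it was at the start of the episode above 0.02 m).
It also fails if it takes over 72 s, if anything falls off the work surface, if the arm or the gripper's body presses on something with over 40 N, if the wrist force passes 120 N, or if a joint passes its speed limit or range.

## Working session

There is one attempt and no reset: what is moved stays moved. The work goes in short steps, Python scripts to look and compute and a tool call to move; the robot and the scene stay as the last step left them, time stands still between calls to the robot, and variables do not carry over. Pictures are saved under pics/ and viewed, at most 10 in all, crops included, and the job is handed in when it is done.

Besides the shell and the picture viewer there is one more tool, called after "Emit:" as name([rows], argument=value, ...), one row to a line, values as JSON. step_arm: Moves the arm, as the interface text tells. Its arguments: {"type":"object","properties":{"increments":{"type":"array"},"fingers":{"type":"number"},"squeeze":{"type":"number"}},"required":["increments"]}

```bash
mkdir -p pics
cat > h.py <<'E'
import numpy as np, cv2
from rig import ctrl, eyes, finish_job
np.set_printoptions(precision=1,suppress=True)
def look(cam,labels,save=None):
    c=eyes.capture(cam); R=np.array(c["R"]);t=np.array(c["t"]).ravel()
    if save: cv2.imwrite('pics/'+save,c["frame"])
    for l in labels:
        for d in eyes.landmark_of(cam,l)[:2]:
            X=R.T@(np.array(d["point"])-t); p=np.array(d["point"])
            print(cam,l,round(d["p"],2),X,'px',c["fx"]*p[0]/p[2]+c["cx"],c["fy"]*p[1]/p[2]+c["cy"])
    return c
E
python3 - <<'E'
from h import *
L=["plate","hot_spot","rest_spot","pot","stand","hook","basket","basket_grip","tray","wheel","compound"]
a=look("scene",L,'a.png'); b=look("side",L,'b.png')
cv2.imwrite('pics/ab.png',cv2.resize(np.vstack([a["frame"],b["frame"]]),(400,600)) if 0 else cv2.resize(np.hstack([a["frame"],b["frame"]]),(800,300)))
s=ctrl.sense();print(s["time_s"],s["eef_pos"],s["ee_rot"],s["grip_width"])
E
```

```text
scene plate 0.97 [ 532.9 -205.4   -5.7] px 220.12121110687673 184.8627682167221
scene hot_spot 0.93 [ 542.6 -116.1   39.3] px 236.95784264715874 197.25629878219027
scene rest_spot 0.73 [ 522.7 -286.7   38.4] px 204.67888789784536 152.35338013165315
scene pot 0.72 [ 526.1 -283.5   39.5] px 204.19894526946663 153.33513185460134
scene stand 0.85 [574.4 193.3   2.2] px 312.2818083655907 309.948880450321
scene stand 0.29 [579.6 193.2 205.6] px 322.35292404858427 258.16322059986044
scene hook 0.62 [579.8 190.6 206.5] px 321.3060263454703 256.94559167991866
scene basket 0.64 [578.9 191.5  90.3] px 314.67879699394774 289.8582221004641
scene basket_grip 0.79 [575.6 187.  223.4] px 322.9211308167037 248.74865181963585
scene tray 0.62 [378.4  -7.   -0.6] px 318.48647971075667 204.5434641146247
scene wheel 0.56 [767.1  80.3   4.4] px 202.56020435637052 320.6302539993621
scene compound 0.84 [768.9 -89.9   0.3] px 160.10731662713368 263.2104027376462
side plate 0.79 [ 533.4 -201.7   -1.3] px 271.05658527878035 293.69257634740103
side hot_spot 0.69 [ 543.  -114.1   40.9] px 260.51033882106594 254.99326894272036
side rest_spot 0.61 [767.2  81.2   0.2] px 303.44913596311375 193.48657315222883
side pot 0.69 [ 526.  -284.6   39.6] px 283.5417555420074 314.40106170554606
side stand 0.75 [573.5 188.6   0.1] px 231.65314519072066 188.61969948740423
side basket 0.58 [576.3 189.4  90.9] px 230.75824656739917 165.49533063826868
side basket_grip 0.74 [575.7 188.5   1.3] px 232.29319642853264 188.16701407251796
side tray 0.58 [375.4 -13.5  -1.1] px 186.99941544920603 256.7587820255509
side wheel 0.59 [766.8  81.5  -0.5] px 303.26127927284557 193.64989654827014
side wheel 0.37 [577.7 190.7  91.8] px 231.04138318285322 164.89860111493664
side compound 0.57 [765.4 -84.8   0.7] px 330.6035874891914 231.26918734510986
1.2 [525.   -0.  216.8] [-0.   0.7  0.7 -0. ] 0.9978765162497732
```

View pics/ab.png

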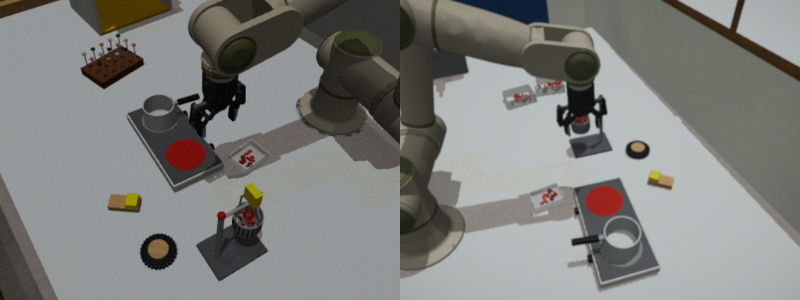

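Run:
```python
from h import *
s=ctrl.sense();print(s["ee_rot"],s["joints"]);
from scipy.spatial.transform import Rotation as Ro
q=s["ee_rot"];print(Ro.from_quat([q[1],q[2],q[3],q[0]]).as_matrix())
# wait: mask-based direction of handle: back-project black pixels of pot mask at z=95
for cam in("scene","side"):
    c=eyes.capture(cam);R=np.array(c["R"]);t=np.array(c["t"]).ravel();C=-R.T@t
    K=np.array([[c["fx"],0,c["cx"]],[0,c["fy"],c["cy"]],[0,0,1]])
    def bp(mask,z):
        v,u=np.nonzero(mask);d=(R.T@np.linalg.inv(K)@np.c_[u,v,np.ones(len(u))].T).T
        return C+d*((z-C[2])/d[:,2])[:,None]
    for d in eyes.cut_out(cam,"pot")[:1]:
        m=d["mask"]&(c["frame"].max(2)<60); P=bp(m,95)
        n=np.hypot(P[:,0]-526,P[:,1]+284); P=P[(n>66)&(n<150)]
        print(cam,"handle",len(P),P.mean(0),P.min(0),P.max(0),cv2.fitLine(P[:,:2].astype(np.float32),cv2.DIST_L2,0,.01,.01).ravel())
    for d in eyes.cut_out(cam,"basket_grip")[:1]:
        print("grip mask",d["p"],d["mask"].sum())
    hsv=cv2.cvtColor(c["frame"],cv2.COLOR_BGR2HSV)
    y=cv2.inRange(hsv,(20,120,90),(35,255,255))>0
    v,u=np.nonzero(y); print("yellow",len(u),u.min(),u.max(),v.min(),v.max())
    cv2.imwrite(f'pics/crop_{cam}.png',0*c["frame"])
    if cam=="scene":
        A=cv2.resize(c["frame"][90:210,150:280],None,fx=3,fy=3)
        B=cv2.resize(c["frame"][210:330,250:380],None,fx=3,fy=3);cv2.imwrite('pics/c.png',np.hstack([A,B]))
```

```text
[-0.   0.7  0.7 -0. ] [-0.2  0.3  1.5 -0.   1.3 -0.2]
[[ 0.  1. -0.]
 [ 1. -0. -0.]
 [-0. -0. -1.]]
scene handle 328 [ 471.9 -238.3   95. ] [ 390.5 -278.4   95. ] [ 595.3 -189.8   95. ] [   0.9    0.4  471.9 -238.3]
grip mask 0.91 2052
yellow 542 134 335 22 266
side handle 260 [ 429.2 -260.4   95. ] [ 393.1 -274.3   95. ] [ 462.8 -246.4   95. ] [   1.    -0.2  429.2 -260.4]
grip mask 0.9 495
yellow 178 319 333 218 233
```

The picture shows the pan at the far end of the plate, around (158,110) in the left view. Its handle points toward the robot, the red spot is at (185,153), and the basket hangs on its hook at (250,205). The handle yaw is about -13.7°. I'll move above the handle and turn.

Emit:
step_arm([
  {"dx":-1,"dy":-0.35},
  {"dx":-1,"dy":-0.35},
  {"dx":-1,"dy":-0.35},
  {"dx":-1,"dy":-0.35},
  {"dx":-1,"dy":-0.35},
], fingers=60)

```text
invalid input at $.increments[0]: expected keys dx, dy, dz, wx, wy, wz
```

Emit:
step_arm([
  {"dx":-1,"dy":-0.35},
  {"dx":-1,"dy":-0.35},
  {"dx":-1,"dy":-0.35},
  {"dx":-1,"dy":-0.35},
  {"dx":-1,"dy":-0.35},
])

```text
invalid input at $.increments[0]: expected keys dx, dy, dz, wx, wy, wz
```

Emit:
step_arm([
  {"dx":-0.48,"dy":-0.14},
  {"wz":-1},
  {"wz":-1},
  {"wz":-1},
  {"wz":-1},
])

```text
invalid input at $.increments[0]: expected keys dx, dy, dz, wx, wy, wz
```

Emit:
step_arm([
  {"wz":-1},
  {"wz":-1},
  {"wz":-1},
  {"wz":-1},
  {"wz":-1},
])

```text
invalid input at $.increments[0]: expected keys dx, dy, dz, wx, wy, wz
```

Emit:
step_arm([
  {"wz":-1},
  {"wz":-1},
  {"wz":-1},
  {"wz":-0.72},
  {},
])

```text
invalid input at $.increments[0]: expected keys dx, dy, dz, wx, wy, wz
```

```bash
cat >> h.py <<'E'
from scipy.spatial.transform import Rotation as Ro
def pose():
    s=ctrl.sense();q=s["ee_rot"];return s,Ro.from_quat([q[1],q[2],q[3],q[0]]).as_matrix(),np.array(s["eef_pos"])
def wrist(labels,save=None):
    s,R,p=pose();c=eyes.capture("wrist");T=np.array(c["tool_from_camera"])
    if save: cv2.imwrite('pics/'+save,c["frame"])
    for l in labels:
        for d in eyes.landmark_of("wrist",l)[:1]:
            X=T[:3,:3]@np.array(d["point"])+T[:3,3]; print("wrist",l,round(d["p"],2),R@X+p)
    Rc=R@T[:3,:3]; C=R@T[:3,3]+p; return c,Rc,C
def bp(c,Rc,C,u,v,z):
    d=Rc@np.array([(u-c["cx"])/c["fx"],(v-c["cy"])/c["fy"],1]);return C+d*(z-C[2])/d[2]
E
python3 - <<'E'
from h import *
s,R,p=pose();print(s["time_s"],p,R,s["joints"],s["grip_width"])
c,Rc,C=wrist(["pot","hot_spot","rest_spot"],'w1.png')
m=[d for d in eyes.cut_out("wrist","pot")]
if m:
    M=m[0]["mask"]&(c["frame"].max(2)<70);v,u=np.nonzero(M)
    P=np.array([bp(c,Rc,C,a,b,103) for a,b in zip(u,v)]);n=np.hypot(P[:,0]-526,P[:,1]+284);P=P[(n>66)&(n<150)]
    print(len(P),P.mean(0),cv2.fitLine(P[:,:2].astype(np.float32),cv2.DIST_HUBER,0,.01,.01).ravel().round(3).tolist())
a=cv2.imread('pics/a.png');cv2.imwrite('pics/d.png',np.hstack([cv2.resize(c["frame"],(480,360)),cv2.resize(a[225:345,250:350],(300,360))]))
E
```

```text
1.5 [525.   -0.  216.8] [[-0.  1.  0.]
 [ 1.  0. -0.]
 [-0.  0. -1.]] [-0.2  0.3  1.5 -0.   1.3 -0.2] 0.9995027296746429
wrist hot_spot 0.81 [ 539.1 -117.4   39.4]
```

View pics/d.png

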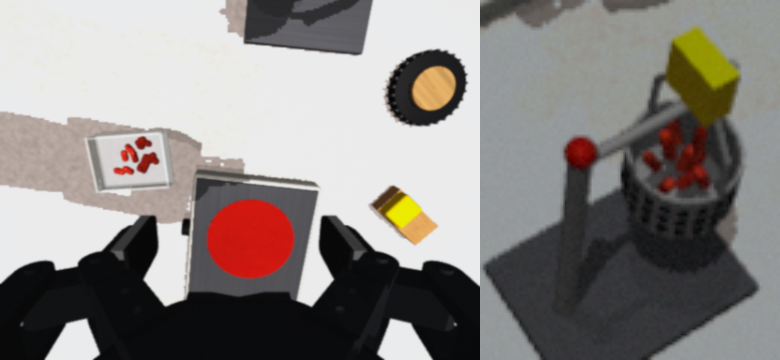

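The moves were refused because every row needs all six keys. The wrist view shows the red spot at (250,238) and the edge of the stand base at the top, and the crop shows the hook post and the basket. I'll resend with full rows.

Emit:
step_arm([
  {"dx":-1,"dy":-0.35,"dz":0,"wx":0,"wy":0,"wz":0},
  {"dx":-1,"dy":-0.35,"dz":0,"wx":0,"wy":0,"wz":0},
  {"dx":-1,"dy":-0.35,"dz":0,"wx":0,"wy":0,"wz":0},
  {"dx":-1,"dy":-0.35,"dz":0,"wx":0,"wy":0,"wz":0},
  {"dx":-1,"dy":-0.35,"dz":0,"wx":0,"wy":0,"wz":0},
], fingers=60)

```text
time_s: 2.25
eef_pos: [480.8, -126.0, 216.8]
ee_rot: [0.0, 0.707, 0.707, 0.0]
force: [0.1, 0.8, 0.2]
grip_width: 0.702
grip_force: 0.0
```

Emit:
step_arm([
  {"dx":-1,"dy":-0.35,"dz":0,"wx":0,"wy":0,"wz":0},
  {"dx":-1,"dy":-0.35,"dz":0,"wx":0,"wy":0,"wz":0},
  {"dx":-1,"dy":-0.35,"dz":0,"wx":0,"wy":0,"wz":0},
  {"dx":-1,"dy":-0.35,"dz":0,"wx":0,"wy":0,"wz":0},
  {"dx":-1,"dy":-0.35,"dz":0,"wx":0,"wy":0,"wz":0},
])

```text
time_s: 2.75
eef_pos: [437.0, -251.0, 216.8]
ee_rot: [0.0, 0.707, 0.707, 0.0]
force: [0.2, 0.5, 0.4]
grip_width: 0.7
grip_force: 0.0
```

Emit:
step_arm([
  {"dx":-0.48,"dy":-0.14,"dz":0,"wx":0,"wy":0,"wz":0},
  {"dx":0,"dy":0,"dz":0,"wx":0,"wy":0,"wz":-1},
  {"dx":0,"dy":0,"dz":0,"wx":0,"wy":0,"wz":-1},
  {"dx":0,"dy":0,"dz":0,"wx":0,"wy":0,"wz":-1},
  {"dx":0,"dy":0,"dz":0,"wx":0,"wy":0,"wz":-1},
])

```text
time_s: 3.25
eef_pos: [434.2, -261.6, 216.8]
ee_rot: [-0.0, 0.543, 0.84, 0.0]
force: [-0.1, 0.3, -0.7]
grip_width: 0.698
grip_force: 0.0
```

Emit:
step_arm([
  {"dx":0,"dy":0,"dz":0,"wx":0,"wy":0,"wz":-1},
  {"dx":0,"dy":0,"dz":0,"wx":0,"wy":0,"wz":-1},
  {"dx":0,"dy":0,"dz":0,"wx":0,"wy":0,"wz":-1},
  {"dx":0,"dy":0,"dz":0,"wx":0,"wy":0,"wz":-1},
  {"dx":0,"dy":0,"dz":0,"wx":0,"wy":0,"wz":-1},
])

```text
time_s: 3.75
eef_pos: [434.3, -261.5, 216.8]
ee_rot: [0.0, 0.307, 0.952, 0.0]
force: [0.7, -1.0, -0.1]
grip_width: 0.703
grip_force: 0.0
```

Emit:
step_arm([
  {"dx":0,"dy":0,"dz":0,"wx":0,"wy":0,"wz":-1},
  {"dx":0,"dy":0,"dz":0,"wx":0,"wy":0,"wz":-1},
  {"dx":0,"dy":0,"dz":0,"wx":0,"wy":0,"wz":-1},
  {"dx":0,"dy":0,"dz":0,"wx":0,"wy":0,"wz":-0.72},
  {"dx":0,"dy":0,"dz":0,"wx":0,"wy":0,"wz":0},
])

```text
time_s: 4.25
eef_pos: [434.2, -261.6, 216.8]
ee_rot: [0.0, 0.119, 0.993, 0.0]
force: [-0.1, 0.4, 0.1]
grip_width: 0.702
grip_force: 0.0
```

Run:
```python
from h import *
s,R,p=pose();print(s["time_s"],p,R.round(3),s["joints"],s["grip_width"])
c,Rc,C=wrist(["pot","hot_spot","rest_spot"],'w2.png')
m=[d for d in eyes.cut_out("wrist","pot")]
if m:
    M=m[0]["mask"]&(c["frame"].max(2)<70);v,u=np.nonzero(M)
    P=np.array([bp(c,Rc,C,a,b,103) for a,b in zip(u,v)]);n=np.hypot(P[:,0]-526,P[:,1]+284);P=P[(n>66)&(n<150)]
    print(len(P),P.mean(0),cv2.fitLine(P[:,:2].astype(np.float32),cv2.DIST_HUBER,0,.01,.01).ravel().round(3).tolist())
```

```text
4.25 [ 434.2 -261.6  216.8] [[-1.   0.2  0. ]
 [ 0.2  1.   0. ]
 [-0.   0.  -1. ]] [-0.8  0.3  1.6  0.   1.3 -2.1] 0.7020705686640684
wrist pot 0.91 [ 524.1 -280.1   38.3]
wrist hot_spot 0.91 [ 540.  -119.6   38.7]
1136 [ 426.3 -259.7  103. ] [0.9769999980926514, -0.21400000154972076, 425.5539855957031, -259.6029968261719]
```

View pics/w2.png

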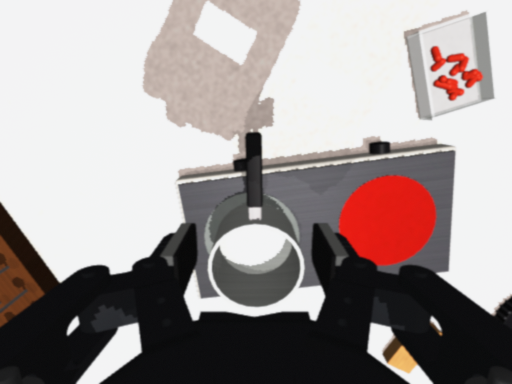

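The handle lies between the fingers, running up the image from (254,210) to (254,135), and the red spot is to the right at (387,220). Descending and gripping gently.

Emit:
step_arm([
  {"dx":0,"dy":0,"dz":1,"wx":0,"wy":0,"wz":-0.17},
  {"dx":0,"dy":0,"dz":1,"wx":0,"wy":0,"wz":0},
  {"dx":0,"dy":0,"dz":1,"wx":0,"wy":0,"wz":0},
  {"dx":0,"dy":0,"dz":1,"wx":0,"wy":0,"wz":0},
  {"dx":0,"dy":0,"dz":0.6,"wx":0,"wy":0,"wz":0},
], fingers=60)

```text
time_s: 5.0
eef_pos: [433.5, -261.5, 100.1]
ee_rot: [-0.001, 0.111, 0.994, 0.001]
force: [0.2, -0.1, 0.4]
grip_width: 0.705
grip_force: 0.0
```

Emit:
step_arm([
  {"dx":0,"dy":0,"dz":0,"wx":0,"wy":0,"wz":0},
  {"dx":0,"dy":0,"dz":0,"wx":0,"wy":0,"wz":0},
  {"dx":0,"dy":0,"dz":0,"wx":0,"wy":0,"wz":0},
  {"dx":0,"dy":0,"dz":0,"wx":0,"wy":0,"wz":0},
  {"dx":0,"dy":0,"dz":0,"wx":0,"wy":0,"wz":0},
], fingers=10, squeeze=25)

```text
time_s: 5.5
eef_pos: [434.2, -262.2, 102.4]
ee_rot: [0.0, 0.11, 0.994, -0.0]
force: [0.2, 1.2, 0.3]
grip_width: 0.114
grip_force: 0.0
```

Emit:
step_arm([
  {"dx":0,"dy":0,"dz":0,"wx":0,"wy":0,"wz":0},
  {"dx":0,"dy":0,"dz":0,"wx":0,"wy":0,"wz":0},
  {"dx":0,"dy":0,"dz":0,"wx":0,"wy":0,"wz":0},
  {"dx":0,"dy":0,"dz":0,"wx":0,"wy":0,"wz":0},
  {"dx":0,"dy":0,"dz":0,"wx":0,"wy":0,"wz":0},
])

```text
time_s: 6.0
eef_pos: [434.0, -262.0, 101.8]
ee_rot: [-0.0, 0.11, 0.994, 0.0]
force: [0.3, -0.2, 0.2]
grip_width: 0.116
grip_force: 0.0
```

Run:
```python
from h import *
s,R,p=pose();print(s["time_s"],p,R.round(3).tolist(),s["force"],s["grip_width"],s["grip_force"])
look("scene",["pot","hot_spot","rest_spot"]);look("side",["pot","hot_spot"])
D=R.T@np.array([16.5,167,0])/25;print(D)
```

```text
6.0 [ 434.  -262.   101.8] [[-0.976, 0.219, -0.0], [0.219, 0.976, 0.0], [0.0, 0.0, -1.0]] [ 0.3 -0.2  0.2] 0.11647665957018337 0.0
scene pot 0.6 [ 527.  -281.4   41.8] px 204.25521042847035 153.32207660063088
scene hot_spot 0.62 [ 542.3 -115.2   40.2] px 237.2804771075227 197.16717979327436
scene rest_spot 0.74 [ 525.2 -287.2   40.3] px 203.67999678356784 152.14375868597406
side pot 0.82 [ 526.4 -284.2   38.8] px 283.60324915960535 314.3681076032778
side hot_spot 0.8 [ 542.8 -116.    39.7] px 260.75340672402206 255.86503382088716
side hot_spot 0.37 [376.7  -9.1   4.4] px 186.74563883556166 254.08153687034735
[0.8 6.7 0. ]
```

The fingers closed to 10 mm without catching the handle, so I'll look.

Run:
```python
from h import *
c,Rc,C=wrist([],'w3.png'); a=look("side",[])["frame"]
b=look("scene",[])["frame"]
cv2.imwrite('pics/e.png',np.hstack([cv2.resize(c["frame"],(400,300)),cv2.resize(a[230:350,200:360],(400,300))]))
```

```text
(no output)
```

View pics/e.png

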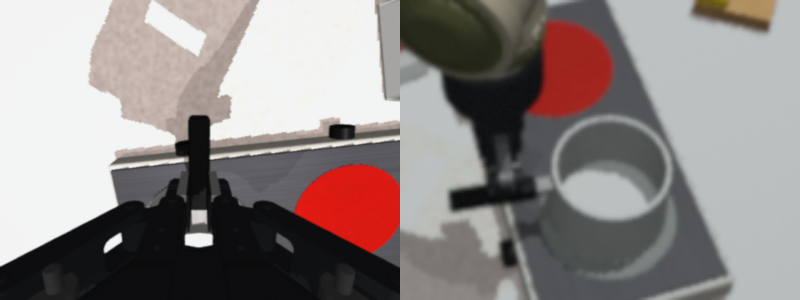

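Emit:
step_arm([
  {"dx":0,"dy":0,"dz":0,"wx":0,"wy":0,"wz":0},
  {"dx":0,"dy":0,"dz":0,"wx":0,"wy":0,"wz":0},
  {"dx":0,"dy":0,"dz":0,"wx":0,"wy":0,"wz":0},
  {"dx":0,"dy":0,"dz":0,"wx":0,"wy":0,"wz":0},
  {"dx":0,"dy":0,"dz":0,"wx":0,"wy":0,"wz":0},
], fingers=0, squeeze=25)

```text
time_s: 7.0
eef_pos: [434.0, -262.0, 101.8]
ee_rot: [0.0, 0.11, 0.994, -0.0]
force: [0.6, -0.5, 0.2]
grip_width: -0.0
grip_force: 0.0
```

Run:
```python
from h import *
s,R,p=pose();print(s["time_s"],p,s["grip_width"],s["grip_force"],s["force"])
c,Rc,C=wrist([]); a=look("side",[])["frame"]; b=look("scene",[])["frame"]
cv2.imwrite('pics/f.png',np.hstack([cv2.resize(c["frame"][130:330,150:350],(390,390)),cv2.resize(a[270:350,215:295],(390,390),interpolation=2)]))
```

```text
7.0 [ 434.  -262.   101.8] -6.815906492444032e-05 0.0 [ 0.6 -0.5  0.2]
```

View pics/f.png

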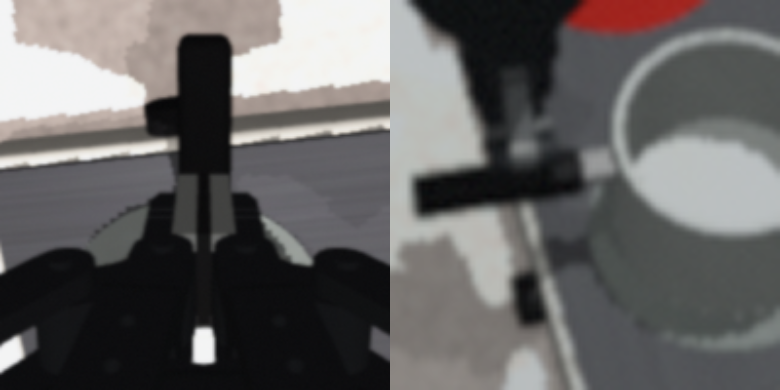

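Run:
```python
from h import *
s,R,p=pose()
for cam in("side","scene"):
    c=look(cam,[]);Rc=np.array(c["R"]);t=np.array(c["t"]).ravel()
    if cam=="side": print("side cam at",-Rc.T@t)
    for z in(25,6,0,-20):
        X=Rc@(p+R@[0,0,z])+t;print(cam,z,c["fx"]*X[0]/X[2]+c["cx"],c["fy"]*X[1]/X[2]+c["cy"])
    for n,x,zz in(("h end",-138,95),("h mid",-95,95),("h in",-64,95),("rim",0,110),("tilt",-138,75)):
        X=Rc@np.array([526+.976*x,-283.5-.219*x,zz])+t;print(cam,n,c["fx"]*X[0]/X[2]+c["cx"],c["fy"]*X[1]/X[2]+c["cy"])
c=eyes.capture("wrist");T=np.linalg.inv(np.array(c["tool_from_camera"]));print(T)
for z in(25,6):
    X=T[:3,:3]@[0,0,z]+T[:3,3];print("wrist tip",z,c["fx"]*X[0]/X[2]+c["cx"],c["fy"]*X[1]/X[2]+c["cy"])
for n,x,zz in(("h end",-138,103),("h in",-64,103)):
    X=T[:3,:3]@(R.T@(np.array([526+.976*x,-283.5-.219*x,zz])-p))+T[:3,3];print("wrist",n,c["fx"]*X[0]/X[2]+c["cx"],c["fy"]*X[1]/X[2]+c["cy"])
```

```text
side cam at [ 301.4 -698.2  844.8]
side 25 240.18928527139022 311.5282465098554
side 6 239.8231880999249 306.69721287254146
side 0 239.70523124182478 305.14064922318926
side -20 239.30360238639247 299.84073799321914
side h end 219.09354271317898 310.5538101464796
side h mid 239.62811566870192 307.28470269999946
side h in 254.2870689909189 304.95099488113897
side rim 284.41737062108734 296.2433146061843
side tilt 219.81246717366008 315.602613244281
scene 25 238.29170059488447 132.38124470138598
scene 6 238.12179486641915 126.71086535087186
scene 0 238.06722500770536 124.88966836824956
scene -20 237.88205322236203 118.70980452615076
scene h end 253.90975971374465 122.07824175185569
scene h mid 238.2099007583116 126.69045998774732
scene h in 226.6983952829384 130.07224676855844
scene rim 201.88869795948938 132.6405942753659
scene tilt 253.87714784194074 128.04100903527257
[[ -0.    1.    0.   -0.3]
 [ -1.   -0.   -0.3  22.1]
 [ -0.3  -0.    1.  169. ]
 [  0.    0.    0.    1. ]]
wrist tip 25 253.57090481235946 209.47289228325474
wrist tip 6 253.5043567055086 220.028037946059
wrist h end 251.88752958538763 150.3058538064484
wrist h in 252.21702136367847 270.87626975819506
```

Emit:
step_arm([
  {"dx":0,"dy":0,"dz":-0.4,"wx":0,"wy":0,"wz":0},
  {"dx":0,"dy":0,"dz":-0.8,"wx":0,"wy":0,"wz":0},
  {"dx":0,"dy":0,"dz":-0.8,"wx":0,"wy":0,"wz":0},
  {"dx":0,"dy":0,"dz":0,"wx":0,"wy":0,"wz":0},
])

```text
time_s: 7.7
eef_pos: [435.0, -262.9, 154.7]
ee_rot: [0.002, 0.11, 0.994, -0.002]
force: [0.4, 0.1, 0.1]
grip_width: 0.004
grip_force: 0.0
```

Run:
```python
from h import *
s,R,p=pose();print(p,s["force"])
c,Rc,C=wrist([]); a=look("side",["pot"])["frame"]
cv2.imwrite('pics/g.png',np.hstack([cv2.resize(c["frame"][130:330,150:350],(390,390)),cv2.resize(a[270:350,215:295],(390,390),interpolation=2)]))
```

```text
[ 435.  -262.9  154.7] [0.4 0.1 0.1]
side pot 0.89 [ 524.  -281.4   42.4] px 282.14398861089774 312.8532055324647
```

View pics/g.png

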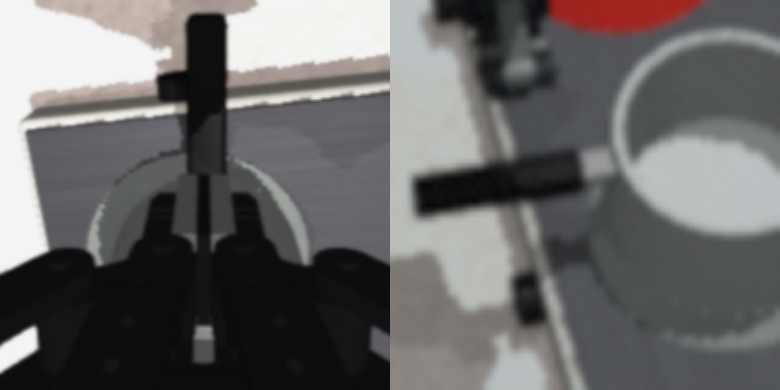

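The closed tips ended up above the handle, so they sit about 30 mm further back than described. In this picture the tip is at crop (515,92), which is roughly 7 mm behind the TCP. A TCP height near 71 mm keeps the fingers clear of the plate under either reading.

Emit:
step_arm([
  {"dx":0,"dy":0,"dz":0,"wx":0,"wy":0,"wz":0},
  {"dx":0,"dy":0,"dz":0,"wx":0,"wy":0,"wz":0},
  {"dx":0,"dy":0,"dz":0,"wx":0,"wy":0,"wz":0},
  {"dx":0,"dy":0,"dz":0.6,"wx":0,"wy":0,"wz":0},
  {"dx":0,"dy":0,"dz":0.6,"wx":0,"wy":0,"wz":0},
], fingers=50)

```text
time_s: 8.35
eef_pos: [434.1, -262.1, 121.4]
ee_rot: [0.0, 0.11, 0.994, -0.0]
force: [-0.2, 0.5, -0.5]
grip_width: 0.584
grip_force: 0.0
```

Emit:
step_arm([
  {"dx":0,"dy":0,"dz":0.6,"wx":0,"wy":0,"wz":0},
  {"dx":0,"dy":0,"dz":0.6,"wx":0,"wy":0,"wz":0},
  {"dx":0,"dy":0,"dz":0.6,"wx":0,"wy":0,"wz":0},
  {"dx":0,"dy":0,"dz":0.24,"wx":0,"wy":0,"wz":0},
  {"dx":0,"dy":0,"dz":0,"wx":0,"wy":0,"wz":0},
])

```text
time_s: 8.85
eef_pos: [433.7, -261.8, 70.2]
ee_rot: [-0.001, 0.11, 0.994, 0.0]
force: [0.4, -0.2, 0.8]
grip_width: 0.583
grip_force: 0.0
```

Emit:
step_arm([
  {"dx":0,"dy":0,"dz":0,"wx":0,"wy":0,"wz":0},
  {"dx":0,"dy":0,"dz":0,"wx":0,"wy":0,"wz":0},
  {"dx":0,"dy":0,"dz":0,"wx":0,"wy":0,"wz":0},
  {"dx":0,"dy":0,"dz":0,"wx":0,"wy":0,"wz":0},
  {"dx":0,"dy":0,"dz":0,"wx":0,"wy":0,"wz":0},
], fingers=5, squeeze=25)

```text
time_s: 9.35
eef_pos: [434.2, -262.2, 71.4]
ee_rot: [0.0, 0.11, 0.994, -0.0]
force: [-1.3, 1.3, 6.2]
grip_width: 0.184
grip_force: 28.7
```

Run:
```python
from h import *
s,R,p=pose();print(s["time_s"],p,R.round(3).tolist(),s["force"],s["grip_width"],s["grip_force"])
c,Rc,C=wrist([]); a=look("side",["pot"])["frame"]
cv2.imwrite('pics/i.png',np.hstack([cv2.resize(c["frame"][130:330,150:350],(390,390)),cv2.resize(a[270:350,215:295],(390,390),interpolation=2)]))
```

```text
9.35 [ 434.2 -262.2   71.4] [[-0.976, 0.219, 0.001], [0.219, 0.976, -0.001], [-0.001, -0.001, -1.0]] [-1.3  1.3  6.2] 0.1844226161693122 28.668665885925293
side pot 0.92 [ 530.1 -283.9   40. ] px 285.0858829300695 313.4067542932658
```

View pics/i.png

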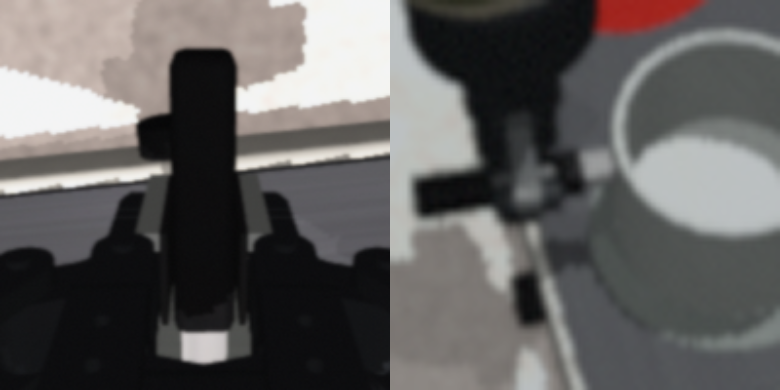

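The handle is now gripped (16 mm, 28 N), with the fingers visibly straddling it. The tool is being pushed up with 6 N, so I'll relieve that slightly and then start sliding.

Emit:
step_arm([
  {"dx":0,"dy":0,"dz":-0.02,"wx":0,"wy":0,"wz":0},
  {"dx":0,"dy":0,"dz":0,"wx":0,"wy":0,"wz":0},
  {"dx":0,"dy":0,"dz":0,"wx":0,"wy":0,"wz":0},
])

```text
time_s: 9.8
eef_pos: [434.2, -262.1, 71.5]
ee_rot: [0.0, 0.11, 0.994, -0.0]
force: [1.8, 0.6, 3.3]
grip_width: 0.182
grip_force: 28.2
```

Emit:
step_arm([
  {"dx":0.03,"dy":0.2,"dz":0,"wx":0,"wy":0,"wz":0},
  {"dx":0.03,"dy":0.3,"dz":0,"wx":0,"wy":0,"wz":0},
  {"dx":0.03,"dy":0.3,"dz":0,"wx":0,"wy":0,"wz":0},
  {"dx":0,"dy":0.2,"dz":0,"wx":0,"wy":0,"wz":0},
  {"dx":0,"dy":0,"dz":0,"wx":0,"wy":0,"wz":0},
])

```text
time_s: 10.3
eef_pos: [437.5, -236.1, 71.4]
ee_rot: [-0.0, 0.11, 0.994, 0.0]
force: [0.6, 2.2, 6.2]
grip_width: 0.179
grip_force: 28.6
```

Run:
```python
from h import *
s,R,p=pose();print(s["time_s"],p,s["force"],s["wrist_torque"],s["grip_width"],s["grip_force"])
look("side",["pot"]);look("scene",["pot"])
```

```text
10.3 [ 437.5 -236.1   71.4] [0.6 2.2 6.2] [ 0.2 -0.1  0. ] 0.17912079299384592 28.64245444536209
side pot 0.85 [ 530.  -258.1   39.7] px 280.09079514250055 303.96463934877846
scene pot 0.71 [ 531.1 -258.3   38.3] px 207.971972486984 160.2530787564159
scene pot 0.32 [377.  -10.8  -0. ] px 317.92107734800385 203.18163178682553
```

Emit:
step_arm([
  {"dx":0.03,"dy":0.2,"dz":-0.02,"wx":0,"wy":0,"wz":0},
  {"dx":0.05,"dy":0.4,"dz":0,"wx":0,"wy":0,"wz":0},
  {"dx":0.07,"dy":0.5,"dz":0,"wx":0,"wy":0,"wz":0},
  {"dx":0.07,"dy":0.5,"dz":0,"wx":0,"wy":0,"wz":0},
  {"dx":0.07,"dy":0.5,"dz":0,"wx":0,"wy":0,"wz":0},
])

```text
time_s: 11.0
eef_pos: [441.6, -182.7, 71.6]
ee_rot: [-0.0, 0.11, 0.994, 0.0]
force: [0.2, -1.4, -0.2]
grip_width: 0.181
grip_force: 27.8
```

Emit:
step_arm([
  {"dx":0.07,"dy":0.5,"dz":0,"wx":0,"wy":0,"wz":0},
  {"dx":0.07,"dy":0.5,"dz":0,"wx":0,"wy":0,"wz":0},
  {"dx":0.07,"dy":0.5,"dz":0,"wx":0,"wy":0,"wz":0},
  {"dx":0.07,"dy":0.5,"dz":0,"wx":0,"wy":0,"wz":0},
  {"dx":0.07,"dy":0.5,"dz":0,"wx":0,"wy":0,"wz":0},
])

```text
time_s: 11.5
eef_pos: [446.8, -120.3, 71.7]
ee_rot: [-0.0, 0.11, 0.994, 0.0]
force: [-0.6, -1.6, -1.7]
grip_width: 0.176
grip_force: 27.7
```

Emit:
step_arm([
  {"dx":0.07,"dy":0.5,"dz":0,"wx":0,"wy":0,"wz":0},
  {"dx":0.05,"dy":0.4,"dz":0,"wx":0,"wy":0,"wz":0},
  {"dx":0.01,"dy":0.13,"dz":0,"wx":0,"wy":0,"wz":0},
  {"dx":0,"dy":0,"dz":0,"wx":0,"wy":0,"wz":0},
  {"dx":0,"dy":0,"dz":0,"wx":0,"wy":0,"wz":0},
])

```text
time_s: 12.0
eef_pos: [449.3, -95.5, 71.7]
ee_rot: [-0.0, 0.11, 0.994, 0.0]
force: [-0.2, 0.5, -0.8]
grip_width: 0.18
grip_force: 27.8
```

Run:
```python
from h import *
s,R,p=pose();print(s["time_s"],p,s["force"],s["grip_width"],s["grip_force"])
for cam in("side","scene"):
    c=look(cam,["pot","hot_spot","plate"]);Rm=np.array(c["R"]);t=np.array(c["t"]).ravel();C=-Rm.T@t
    hsv=cv2.cvtColor(c["frame"],cv2.COLOR_BGR2HSV)
    # post ball / post top: stand yaw
    m=(cv2.inRange(hsv,(0,150,90),(8,255,255))|cv2.inRange(hsv,(172,150,90),(180,255,255)))
    n,l,st,ce=cv2.connectedComponentsWithStats(m)
    for i in range(1,n):
        if st[i,4]>25:
            u,v=ce[i];X=bp(c,Rm.T,C,u,v,214);print(st[i],ce[i],X)
```

```text
12.0 [449.3 -95.5  71.7] [-0.2  0.5 -0.8] 0.17950587241108146 27.792113721370697
side pot 0.85 [ 540.9 -117.5   43.8] px 260.25703260605843 255.4952381880513
side hot_spot 0.78 [ 545.1 -114.9   38.9] px 261.42106979698923 255.46533168589704
side plate 0.92 [ 533.6 -201.4   -1.2] px 271.09459226038143 293.54763820116165
[193 247   7   9  30] [195.5 251. ] [ 376.  -180.3  214. ]
[238 249  47  27 224] [267.3 266.8] [ 492. -271.  214.]
scene pot 0.73 [ 543.4 -116.4   39.5] px 236.61156323137126 197.25527272197192
scene pot 0.3 [ 520.2 -287.7   36.1] px 205.36457084075803 152.36900802280758
scene plate 0.78 [ 533.7 -200.8   -3.1] px 220.81484877596324 185.43402470824924
[212 189  51  29 241] [230.4 207.5] [646.   16.6 214. ]
[306 199   9  11  55] [310.7 204.1] [523.2  97.3 214. ]
[316 199  10   8  36] [320.9 202.6] [505.7 105.9 214. ]
[279 271   9   8  59] [283.1 274.5] [656.2 181.5 214. ]
```

The pan is on the red spot to within about 2 mm. Releasing.

Emit:
step_arm([
  {"dx":0,"dy":0,"dz":0,"wx":0,"wy":0,"wz":0},
  {"dx":0,"dy":0,"dz":0,"wx":0,"wy":0,"wz":0},
  {"dx":0,"dy":0,"dz":0,"wx":0,"wy":0,"wz":0},
  {"dx":0,"dy":0,"dz":0,"wx":0,"wy":0,"wz":0},
  {"dx":0,"dy":0,"dz":0,"wx":0,"wy":0,"wz":0},
], fingers=40)

```text
time_s: 12.9
eef_pos: [449.4, -95.6, 71.8]
ee_rot: [0.0, 0.11, 0.994, -0.0]
force: [0.1, -0.5, -0.5]
grip_width: 0.47
grip_force: 0.0
```

Emit:
step_arm([
  {"dx":0,"dy":0,"dz":-0.8,"wx":0,"wy":0,"wz":0},
  {"dx":0,"dy":0,"dz":-1,"wx":0,"wy":0,"wz":0},
  {"dx":0,"dy":0,"dz":-1,"wx":0,"wy":0,"wz":0},
  {"dx":0,"dy":0,"dz":-1,"wx":0,"wy":0,"wz":0},
  {"dx":0,"dy":0,"dz":-1,"wx":0,"wy":0,"wz":0},
])

```text
time_s: 13.4
eef_pos: [449.2, -95.5, 192.9]
ee_rot: [0.0, 0.11, 0.994, -0.0]
force: [0.3, -0.4, -0.5]
grip_width: 0.467
grip_force: 0.0
```

Emit:
step_arm([
  {"dx":0,"dy":0,"dz":-1,"wx":0,"wy":0,"wz":0},
  {"dx":0,"dy":0,"dz":-1,"wx":0,"wy":0,"wz":0},
  {"dx":0,"dy":0,"dz":-1,"wx":0,"wy":0,"wz":-1},
  {"dx":0,"dy":0,"dz":-1,"wx":0,"wy":0,"wz":0},
  {"dx":0,"dy":0,"dz":0,"wx":0,"wy":0,"wz":0},
], fingers=70)

```text
time_s: 13.9
eef_pos: [450.2, -96.0, 294.7]
ee_rot: [0.003, 0.058, 0.998, -0.001]
force: [-0.2, 0.8, -0.7]
grip_width: 0.82
grip_force: 0.0
```

Run:
```python
from h import *
s,R,p=pose();print(s["time_s"],p,R.round(3).tolist(),s["joints"],s["grip_width"])
look("side",["pot","hot_spot","basket","basket_grip","stand"]);look("scene",["pot","hot_spot","basket","basket_grip","stand","hook"])
wrist(["basket","basket_grip","hook","pot","hot_spot"])
print(R.T@(np.array([576.,189,300])-p)/25)
```

```text
13.9 [450.2 -96.  294.7] [[-0.993, 0.116, 0.005], [0.116, 0.993, -0.003], [-0.005, -0.002, -1.0]] [-0.5  0.1  1.5 -0.   1.5 -1.9] 0.819585383261723
side pot 0.86 [ 541.5 -116.7   42.6] px 260.3690617535551 255.52098513269246
side pot 0.69 [578.2 191.5  93.4] px 231.06737130052448 164.27928681654907
side hot_spot 0.65 [ 541.2 -116.7   39.4] px 260.2770096942254 256.3499667684901
side hot_spot 0.25 [576.6 186.6  -0.7] px 232.81660895384255 188.94263969514586
side basket 0.81 [578.3 190.8  91.2] px 231.22261356237613 164.97994829340786
side basket_grip 0.56 [572.8 188.8 223.6] px 226.89285352749758 128.09428622368006
side basket_grip 0.51 [579.9 189.9  92. ] px 231.8189605391179 164.79465205980276
side stand 0.94 [575.5 188.3   1.1] px 232.2609186356416 188.26384745119114
scene pot 0.9 [ 543.8 -118.8   39.8] px 235.90103365992493 196.6188076616431
scene pot 0.27 [576.3 187.  220.8] px 322.41312105942205 249.83556149594986
scene basket 0.94 [580.5 189.3  92. ] px 313.3578198769607 289.04088418956894
scene basket_grip 0.57 [575.6 193.4 220.1] px 325.247784699207 252.43579476647682
scene basket_grip 0.38 [577.9 192.5 206.6] px 322.8670942246441 257.0854160069354
scene stand 0.61 [576.4 188.1   1.3] px 309.8288806581884 308.81620980656834
scene hook 0.71 [579.9 191.9 207.7] px 321.85688391068004 257.1207367633324
wrist basket 0.88 [578.3 188.3  90.7]
wrist pot 0.72 [ 539.7 -116.2   41.2]
[-3.7 11.9 -0.2]
```

The basket grip is at about (577,190), and its hook seat is at z = 204. Moving above it.

Emit:
step_arm([
  {"dx":-0.31,"dy":0.99,"dz":0,"wx":0,"wy":0,"wz":0},
  {"dx":-0.31,"dy":0.99,"dz":0,"wx":0,"wy":0,"wz":0},
  {"dx":-0.31,"dy":0.99,"dz":0,"wx":0,"wy":0,"wz":0},
  {"dx":-0.31,"dy":0.99,"dz":0,"wx":0,"wy":0,"wz":0},
  {"dx":-0.31,"dy":0.99,"dz":0,"wx":0,"wy":0,"wz":0},
])

```text
time_s: 15.35
eef_pos: [502.5, 23.9, 291.8]
ee_rot: [0.0, 0.058, 0.998, -0.0]
force: [0.3, -0.7, 0.1]
grip_width: 0.817
grip_force: 0.0
```

Emit:
step_arm([
  {"dx":-0.31,"dy":0.99,"dz":0,"wx":0,"wy":0,"wz":0},
  {"dx":-0.31,"dy":0.99,"dz":0,"wx":0,"wy":0,"wz":0},
  {"dx":-0.31,"dy":0.99,"dz":0,"wx":0,"wy":0,"wz":0},
  {"dx":-0.31,"dy":0.99,"dz":0,"wx":0,"wy":0,"wz":0},
  {"dx":-0.31,"dy":0.99,"dz":0,"wx":0,"wy":0,"wz":0},
])

```text
time_s: 15.85
eef_pos: [555.4, 142.3, 291.7]
ee_rot: [-0.0, 0.058, 0.998, -0.0]
force: [-0.1, -0.6, 0.9]
grip_width: 0.818
grip_force: 0.0
```

Emit:
step_arm([
  {"dx":-0.31,"dy":0.99,"dz":0,"wx":0,"wy":0,"wz":0},
  {"dx":-0.31,"dy":0.99,"dz":0,"wx":0,"wy":0,"wz":0},
  {"dx":0,"dy":0,"dz":0,"wx":0,"wy":0,"wz":0},
])

```text
time_s: 16.15
eef_pos: [576.6, 190.9, 290.9]
ee_rot: [-0.0, 0.057, 0.998, 0.0]
force: [0.5, -0.3, -0.2]
grip_width: 0.821
grip_force: 0.0
```

Run:
```python
from h import *
s,R,p=pose();print(s["time_s"],p,R.round(3).tolist(),s["joints"],s["grip_width"])
c,Rc,C=wrist(["basket","basket_grip","hook","stand"])
hsv=cv2.cvtColor(c["frame"],cv2.COLOR_BGR2HSV)
m=cv2.inRange(hsv,(20,120,60),(35,255,255));cn,_=cv2.findContours(m,0,2)
k=max(cn,key=cv2.contourArea);print(cv2.minAreaRect(k),[bp(c,Rc,C,*q,244)[:2] for q in cv2.boxPoints(cv2.minAreaRect(k))])
cv2.imwrite('pics/j.png',c["frame"])
```

```text
16.15 [576.6 190.9 290.9] [[-0.994, 0.113, -0.001], [0.113, 0.994, 0.0], [0.001, 0.0, -1.0]] [ 0.1  0.5  1.1  0.   1.6 -1.3] 0.8205806357529196
wrist basket 0.95 [576.3 190.3  90.7]
wrist basket_grip 0.74 [578.4 193.2 223.1]
wrist hook 0.56 [579.1 188.7 203.9]
wrist stand 0.56 [578.4 189.8  -3.2]
((251.36834716796875, 194.65550231933594), (35.55943298339844, 51.4006462097168), 88.26429748535156) [array([557.5, 172. ]), array([560.6, 209.5]), array([588.1, 207.7]), array([585., 169.])]
```

View pics/j.png

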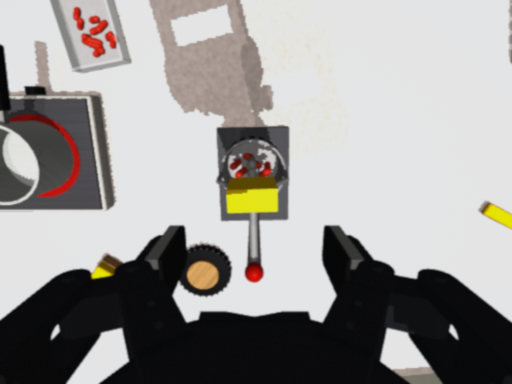

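The block sits midway between the fingers at (251,195) and is aligned within 2°. The post runs below it in the image. Descending.

Emit:
step_arm([
  {"dx":0,"dy":0,"dz":0.9,"wx":0,"wy":0,"wz":0},
  {"dx":0,"dy":0,"dz":0.9,"wx":0,"wy":0,"wz":0},
  {"dx":0,"dy":0,"dz":0.8,"wx":0,"wy":0,"wz":0},
  {"dx":0,"dy":0,"dz":0.6,"wx":0,"wy":0,"wz":0},
  {"dx":0,"dy":0,"dz":0.5,"wx":0,"wy":0,"wz":0},
])

```text
time_s: 16.9
eef_pos: [576.0, 187.9, 198.6]
ee_rot: [-0.0, 0.059, 0.998, -0.0]
force: [-0.2, -0.8, -0.7]
grip_width: 0.812
grip_force: 0.0
```

Emit:
step_arm([
  {"dx":0,"dy":0,"dz":0,"wx":0,"wy":0,"wz":0},
  {"dx":0,"dy":0,"dz":0,"wx":0,"wy":0,"wz":0},
  {"dx":0,"dy":0,"dz":0,"wx":0,"wy":0,"wz":0},
  {"dx":0,"dy":0,"dz":0,"wx":0,"wy":0,"wz":0},
  {"dx":0,"dy":0,"dz":0,"wx":0,"wy":0,"wz":0},
], fingers=25, squeeze=50)

```text
time_s: 17.4
eef_pos: [576.6, 188.6, 200.4]
ee_rot: [0.001, 0.058, 0.998, 0.0]
force: [0.1, -0.9, 4.2]
grip_width: 0.443
grip_force: 50.5
```

Run:
```python
from h import *
s,R,p=pose();print(s["time_s"],p,s["force"],s["grip_width"]*85.4,s["grip_force"])
look("side",["basket"]);look("scene",["basket","basket_grip"])
```

```text
17.4 [576.6 188.6 200.4] [ 0.1 -0.9  4.2] 37.83990476368399 50.500035881996155
side basket 0.79 [575.4 190.   90.3] px 230.42931832311322 165.60810116185428
scene basket 0.6 [578.6 190.1  91.4] px 314.36838594765425 288.9695334768345
scene basket_grip 0.62 [577.2 189.6 223.1] px 323.2516576025989 250.4130150035502
```

Gripped at 38 mm. I'll lift 34 mm, which sits mid-gap on the hook, then draw off along the tool's +x.

Emit:
step_arm([
  {"dx":0,"dy":0,"dz":-0.26,"wx":0,"wy":0,"wz":0},
  {"dx":0,"dy":0,"dz":-0.4,"wx":0,"wy":0,"wz":0},
  {"dx":0,"dy":0,"dz":-0.4,"wx":0,"wy":0,"wz":0},
  {"dx":0,"dy":0,"dz":-0.3,"wx":0,"wy":0,"wz":0},
  {"dx":0,"dy":0,"dz":0,"wx":0,"wy":0,"wz":0},
])

```text
time_s: 18.15
eef_pos: [576.6, 188.7, 234.7]
ee_rot: [0.001, 0.058, 0.998, 0.0]
force: [-0.9, 0.1, -2.9]
grip_width: 0.439
grip_force: 50.2
```

Run:
```python
from h import *
s,R,p=pose();print(s["time_s"],p,s["force"],s["grip_width"]*85.4,s["grip_force"])
look("side",["basket"]);look("scene",["basket","basket_grip","hook"])
```

```text
18.15 [576.6 188.7 234.7] [-0.9  0.1 -2.9] 37.467048858313454 50.229445695877075
side basket 0.56 [576.9 191.9 122.7] px 230.04470477875367 156.4284161769518
scene basket_grip 0.86 [573.1 189.8 254.1] px 327.55021943005283 238.772092981942
scene hook 0.83 [580.5 191.7 208.7] px 321.5791989489239 256.8901373125612
scene hook 0.36 [766.4  81.7   4.5] px 203.23096015602374 320.8955464580737
```

Lifted freely: about 3 N of weight and no hook contact. Withdrawing along +x.

Emit:
step_arm([
  {"dx":0.3,"dy":0,"dz":0,"wx":0,"wy":0,"wz":0},
  {"dx":0.5,"dy":0,"dz":0,"wx":0,"wy":0,"wz":0},
  {"dx":0.5,"dy":0,"dz":0,"wx":0,"wy":0,"wz":0},
  {"dx":0.5,"dy":0,"dz":0,"wx":0,"wy":0,"wz":0},
  {"dx":0.5,"dy":0,"dz":0,"wx":0,"wy":0,"wz":0},
])

```text
time_s: 18.95
eef_pos: [518.0, 195.4, 233.2]
ee_rot: [-0.0, 0.058, 0.998, -0.0]
force: [0.8, -0.0, -1.4]
grip_width: 0.44
grip_force: 50.3
```

Emit:
step_arm([
  {"dx":0.5,"dy":0,"dz":0,"wx":0,"wy":0,"wz":0},
  {"dx":0.5,"dy":0,"dz":0,"wx":0,"wy":0,"wz":0},
  {"dx":0.5,"dy":0,"dz":0,"wx":0,"wy":0,"wz":0},
  {"dx":0.4,"dy":0,"dz":0,"wx":0,"wy":0,"wz":0},
  {"dx":0.2,"dy":0,"dz":-0.4,"wx":0,"wy":0,"wz":0},
])

```text
time_s: 19.45
eef_pos: [465.4, 201.4, 242.8]
ee_rot: [-0.001, 0.058, 0.998, -0.0]
force: [-0.4, -0.8, -2.7]
grip_width: 0.431
grip_force: 50.4
```

Emit:
step_arm([
  {"dx":0,"dy":0,"dz":-0.6,"wx":0,"wy":0,"wz":0},
  {"dx":0,"dy":0,"dz":-0.6,"wx":0,"wy":0,"wz":0},
  {"dx":0,"dy":0,"dz":-0.4,"wx":0,"wy":0,"wz":0},
  {"dx":0,"dy":0,"dz":0,"wx":0,"wy":0,"wz":0},
  {"dx":0,"dy":0,"dz":0,"wx":0,"wy":0,"wz":0},
])

```text
time_s: 19.95
eef_pos: [466.8, 201.3, 283.0]
ee_rot: [-0.0, 0.058, 0.998, -0.0]
force: [-1.6, 0.2, -2.5]
grip_width: 0.439
grip_force: 50.5
```

Run:
```python
from h import *
s,R,p=pose();print(s["time_s"],p,R.round(3).tolist(),s["force"],s["grip_width"]*85.4,s["grip_force"])
look("side",["basket","basket_grip","pot"]);look("scene",["basket","basket_grip","pot"]);wrist(["basket","basket_grip"])
print(R.T@(np.array([542,-117,p[2]])-p)/25)
```

```text
19.95 [466.8 201.3 283. ] [[-0.993, 0.116, -0.0], [0.116, 0.993, -0.0], [0.0, -0.0, -1.0]] [-1.6  0.2 -2.5] 37.45734681288105 50.50372123718262
side basket 0.83 [466.7 201.9 173.4] px 190.17194187706042 149.63649244378456
side basket 0.44 [ 519.4 -288.8   37.9] px 281.6053088575618 317.48160487267484
side basket_grip 0.61 [464.  200.4 305.1] px 182.79669744560158 108.46116579309064
side basket_grip 0.21 [574.6 187.5   1.1] px 232.08512666691078 188.487584091031
side pot 0.67 [ 545.2 -116.6   41.8] px 261.72245969579905 255.17968683364808
side pot 0.62 [ 544.7 -115.7   41.9] px 261.39918592939654 254.9943870542329
scene basket 0.83 [473.3 201.1 174.6] px 366.619294063254 240.53014092781572
scene basket_grip 0.59 [468.  200.  302.9] px 384.0124160475182 193.7312604809907
scene pot 0.61 [ 541.1 -115.9   40.7] px 237.50214492938676 196.614390062566
wrist basket 0.9 [470.9 202.1 172. ]
wrist basket_grip 0.82 [468.2 206.  307.8]
[ -4.5 -12.3  -0. ]
```

Emit:
step_arm([
  {"dx":-0.2,"dy":-0.5,"dz":0,"wx":0,"wy":0,"wz":0},
  {"dx":-0.3,"dy":-0.82,"dz":0,"wx":0,"wy":0,"wz":0},
  {"dx":-0.3,"dy":-0.82,"dz":0,"wx":0,"wy":0,"wz":0},
  {"dx":-0.3,"dy":-0.82,"dz":0,"wx":0,"wy":0,"wz":0},
  {"dx":-0.3,"dy":-0.82,"dz":0,"wx":0,"wy":0,"wz":0},
])

```text
time_s: 21.0
eef_pos: [491.0, 101.7, 283.3]
ee_rot: [0.0, 0.058, 0.998, -0.0]
force: [-0.7, 0.6, -1.4]
grip_width: 0.433
grip_force: 50.6
```

Emit:
step_arm([
  {"dx":-0.3,"dy":-0.82,"dz":0,"wx":0,"wy":0,"wz":0},
  {"dx":-0.3,"dy":-0.82,"dz":0,"wx":0,"wy":0,"wz":0},
  {"dx":-0.3,"dy":-0.82,"dz":0,"wx":0,"wy":0,"wz":0},
  {"dx":-0.3,"dy":-0.82,"dz":0,"wx":0,"wy":0,"wz":0},
  {"dx":-0.3,"dy":-0.82,"dz":0,"wx":0,"wy":0,"wz":0},
])

```text
time_s: 21.5
eef_pos: [516.1, -4.5, 283.3]
ee_rot: [0.0, 0.058, 0.998, -0.0]
force: [0.9, -0.0, -2.9]
grip_width: 0.434
grip_force: 50.6
```

Emit:
step_arm([
  {"dx":-0.3,"dy":-0.82,"dz":0,"wx":0,"wy":0,"wz":0},
  {"dx":-0.3,"dy":-0.82,"dz":0,"wx":0,"wy":0,"wz":0},
  {"dx":-0.3,"dy":-0.82,"dz":0,"wx":0,"wy":0,"wz":0},
  {"dx":-0.3,"dy":-0.82,"dz":0,"wx":0,"wy":0,"wz":0},
  {"dx":-0.3,"dy":-0.82,"dz":0,"wx":0,"wy":0,"wz":0},
])

```text
time_s: 22.0
eef_pos: [541.3, -110.7, 283.3]
ee_rot: [-0.0, 0.058, 0.998, -0.0]
force: [0.7, -0.6, -2.8]
grip_width: 0.435
grip_force: 50.6
```

Emit:
step_arm([
  {"dx":-0.04,"dy":-0.32,"dz":0,"wx":0,"wy":0,"wz":0},
  {"dx":0,"dy":0,"dz":0,"wx":0,"wy":0,"wz":0},
  {"dx":0,"dy":0,"dz":0,"wx":0,"wy":0,"wz":0},
])

```text
time_s: 22.3
eef_pos: [541.3, -116.5, 283.4]
ee_rot: [-0.0, 0.058, 0.998, 0.0]
force: [-0.5, 0.8, -2.4]
grip_width: 0.437
grip_force: 50.6
```

Run:
```python
from h import *
s,R,p=pose();print(s["time_s"],p,R.round(3).tolist(),s["force"],s["grip_width"]*85.4,s["grip_force"])
a=look("side",["basket","pot","hot_spot"]);b=look("scene",["basket","pot","hot_spot"]);c=wrist(["basket","pot"])[0]
cv2.imwrite('pics/k.png',np.hstack([cv2.resize(x["frame"][y:y+180,u:u+150],(260,312)) for x,u,y in((a,185,140),(b,165,80),(c,180,120))]))
```

```text
22.3 [ 541.3 -116.5  283.4] [[-0.993, 0.116, -0.0], [0.116, 0.993, 0.0], [0.0, 0.0, -1.0]] [-0.5  0.8 -2.4] 37.31989168310958 50.60959875583649
side basket 0.73 [ 542.  -113.4  173. ] px 259.63505730842104 218.59629055094885
side pot 0.62 [ 541.5 -115.9   38. ] px 260.2280788728201 256.4079688339382
side hot_spot 0.73 [ 541.7 -116.1   37.2] px 260.3457876027866 256.66228787716835
scene basket 0.89 [ 544.  -113.   175.8] px 235.66593112027354 157.30282686739966
scene pot 0.59 [ 541.4 -117.5   43.1] px 236.96979428027527 195.584643253205
wrist basket 0.61 [ 540.7 -116.3  175.4]
wrist pot 0.74 [ 538.8 -114.5   37.8]
```

View pics/k.png

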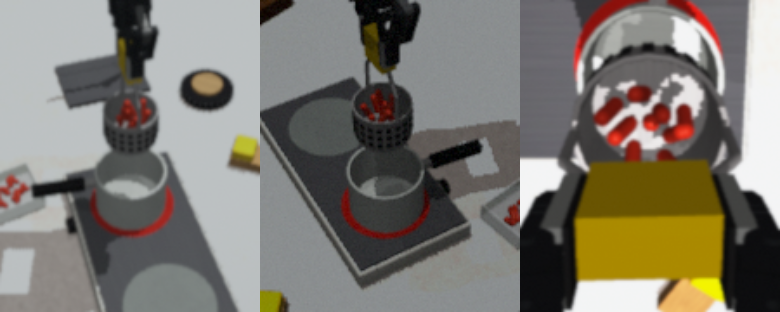

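The basket hangs upright over the pan: at (130,120) against the pan at (130,185) in the left view, and concentric in the wrist view. Lowering.

Emit:
step_arm([
  {"dx":0,"dy":-0.04,"dz":0.4,"wx":0,"wy":0,"wz":0},
  {"dx":0,"dy":0,"dz":0.5,"wx":0,"wy":0,"wz":0},
  {"dx":0,"dy":0,"dz":0.5,"wx":0,"wy":0,"wz":0},
  {"dx":0,"dy":0,"dz":0.5,"wx":0,"wy":0,"wz":0},
  {"dx":0,"dy":0,"dz":0.4,"wx":0,"wy":0,"wz":0},
])

```text
time_s: 23.35
eef_pos: [541.1, -117.8, 224.2]
ee_rot: [-0.001, 0.058, 0.998, 0.0]
force: [1.0, -0.8, -2.6]
grip_width: 0.437
grip_force: 50.7
```

Emit:
step_arm([
  {"dx":0,"dy":0,"dz":0.4,"wx":0,"wy":0,"wz":0},
  {"dx":0,"dy":0,"dz":0.5,"wx":0,"wy":0,"wz":0},
  {"dx":0,"dy":0,"dz":0.5,"wx":0,"wy":0,"wz":0},
  {"dx":0,"dy":0,"dz":0.5,"wx":0,"wy":0,"wz":0},
  {"dx":0,"dy":0,"dz":0.3,"wx":0,"wy":0,"wz":0},
])

```text
time_s: 23.85
eef_pos: [541.0, -117.8, 169.3]
ee_rot: [-0.001, 0.058, 0.998, 0.0]
force: [0.7, 0.0, -1.2]
grip_width: 0.438
grip_force: 50.7
```

Emit:
step_arm([
  {"dx":0,"dy":0,"dz":0.1,"wx":0,"wy":0,"wz":0},
  {"dx":0,"dy":0,"dz":0.1,"wx":0,"wy":0,"wz":0},
  {"dx":0,"dy":0,"dz":0,"wx":0,"wy":0,"wz":0},
  {"dx":0,"dy":0,"dz":0,"wx":0,"wy":0,"wz":0},
])

```text
time_s: 24.25
eef_pos: [541.6, -118.0, 166.2]
ee_rot: [0.0, 0.058, 0.998, -0.0]
force: [-0.8, -0.3, -1.8]
grip_width: 0.435
grip_force: 50.7
```

Emit:
step_arm([
  {"dx":0,"dy":0,"dz":0.1,"wx":0,"wy":0,"wz":0},
  {"dx":0,"dy":0,"dz":0.1,"wx":0,"wy":0,"wz":0},
  {"dx":0,"dy":0,"dz":0.1,"wx":0,"wy":0,"wz":0},
  {"dx":0,"dy":0,"dz":0,"wx":0,"wy":0,"wz":0},
])

```text
time_s: 24.65
eef_pos: [541.2, -117.8, 157.8]
ee_rot: [-0.0, 0.058, 0.998, 0.0]
force: [0.5, -0.4, -2.1]
grip_width: 0.434
grip_force: 50.7
```

Run:
```python
from h import *
s,R,p=pose();print(p,s["force"],s["grip_width"]*85.4)
look("side",["basket","pot"]);look("scene",["basket","pot","basket_grip"]);wrist(["basket","pot"])
```

```text
[ 541.2 -117.8  157.8] [ 0.5 -0.4 -2.1] 37.05992748746829
side basket 0.67 [ 542.  -115.7   49.1] px 260.3896544160226 253.4933359030658
side pot 0.6 [ 541.3 -119.    40.7] px 260.651816949344 256.66411049676987
side pot 0.36 [ 538.8 -116.8   48.2] px 259.34704235157136 254.44181093273693
scene pot 0.7 [ 540.7 -117.    40.7] px 237.38584037693522 196.23353929205317
scene basket_grip 0.72 [ 542.3 -116.7  181.5] px 235.24721596497068 154.0337613689763
wrist basket 0.66 [ 543.  -115.7   49.6]
```

About 4 mm to go. Lowering 1 mm at a time.

Emit:
step_arm([
  {"dx":0,"dy":0,"dz":0.06,"wx":0,"wy":0,"wz":0},
  {"dx":0,"dy":0,"dz":0.06,"wx":0,"wy":0,"wz":0},
  {"dx":0,"dy":0,"dz":0,"wx":0,"wy":0,"wz":0},
  {"dx":0,"dy":0,"dz":0,"wx":0,"wy":0,"wz":0},
])

```text
time_s: 25.55
eef_pos: [541.4, -117.9, 155.2]
ee_rot: [-0.0, 0.058, 0.998, 0.0]
force: [0.5, 0.8, -2.2]
grip_width: 0.436
grip_force: 50.7
```

Emit:
step_arm([
  {"dx":0,"dy":0,"dz":0.05,"wx":0,"wy":0,"wz":0},
  {"dx":0,"dy":0,"dz":0,"wx":0,"wy":0,"wz":0},
  {"dx":0,"dy":0,"dz":0,"wx":0,"wy":0,"wz":0},
])

```text
time_s: 25.85
eef_pos: [541.4, -117.9, 154.0]
ee_rot: [-0.0, 0.058, 0.998, 0.0]
force: [-0.2, -0.4, -2.0]
grip_width: 0.436
grip_force: 50.7
```

Emit:
step_arm([
  {"dx":0,"dy":0,"dz":0.04,"wx":0,"wy":0,"wz":0},
  {"dx":0,"dy":0,"dz":0,"wx":0,"wy":0,"wz":0},
  {"dx":0,"dy":0,"dz":0,"wx":0,"wy":0,"wz":0},
])

```text
time_s: 26.15
eef_pos: [541.4, -117.9, 153.0]
ee_rot: [-0.0, 0.058, 0.998, 0.0]
force: [-0.6, 0.2, -1.8]
grip_width: 0.434
grip_force: 50.7
```

Emit:
step_arm([
  {"dx":0,"dy":0,"dz":0.04,"wx":0,"wy":0,"wz":0},
  {"dx":0,"dy":0,"dz":0,"wx":0,"wy":0,"wz":0},
  {"dx":0,"dy":0,"dz":0,"wx":0,"wy":0,"wz":0},
])

```text
time_s: 26.45
eef_pos: [541.4, -117.9, 152.0]
ee_rot: [-0.0, 0.058, 0.998, 0.0]
force: [-0.1, 0.2, -1.2]
grip_width: 0.44
grip_force: 50.7
```

Emit:
step_arm([
  {"dx":0,"dy":0,"dz":0.04,"wx":0,"wy":0,"wz":0},
  {"dx":0,"dy":0,"dz":0,"wx":0,"wy":0,"wz":0},
  {"dx":0,"dy":0,"dz":0,"wx":0,"wy":0,"wz":0},
])

```text
time_s: 26.75
eef_pos: [541.6, -118.0, 151.6]
ee_rot: [0.0, 0.058, 0.998, -0.0]
force: [-1.5, 1.2, 4.8]
grip_width: 0.436
grip_force: 51.2
```

Run:
```python
from h import *
print([np.array(ctrl.sense()["force"]) for _ in range(1)])
for _ in range(3): look("side",["basket","basket_grip"]); print(np.array(ctrl.sense()["force"]))
```

```text
[array([-1.5,  1.2,  4.8])]
side basket 0.92 [ 543.7 -119.1   44.2] px 261.5474700967143 255.53318329045788
side basket_grip 0.92 [ 540.5 -116.2  171.9] px 259.51128547547694 219.95921408719565
side basket_grip 0.36 [378.7 -13.6   0.3] px 188.1342715116809 256.080149541759
[-1.5  1.2  4.7]
side basket_grip 0.66 [ 540.1 -117.6  173.1] px 259.6095430609228 220.0613273561155
[-0.4  0.9  5.9]
side basket 0.96 [ 543.7 -115.3   42.5] px 260.96106093225995 254.81902426144535
side basket_grip 0.7 [ 538.  -117.2  175.4] px 258.6482894189083 219.50141510771576
[-0.8  0.6  5.3]
```

The basket touched down (+5 N). Letting go and retreating.

Emit:
step_arm([
  {"dx":0,"dy":0,"dz":-0.02,"wx":0,"wy":0,"wz":0},
  {"dx":0,"dy":0,"dz":0,"wx":0,"wy":0,"wz":0},
  {"dx":0,"dy":0,"dz":0,"wx":0,"wy":0,"wz":0},
  {"dx":0,"dy":0,"dz":0,"wx":0,"wy":0,"wz":0},
  {"dx":0,"dy":0,"dz":0,"wx":0,"wy":0,"wz":0},
], fingers=70)

```text
time_s: 27.7
eef_pos: [541.3, -117.9, 151.4]
ee_rot: [-0.0, 0.058, 0.998, 0.0]
force: [0.8, 1.3, -0.4]
grip_width: 0.821
grip_force: 0.0
```

Emit:
step_arm([
  {"dx":0,"dy":0,"dz":-0.3,"wx":0,"wy":0,"wz":0},
  {"dx":0,"dy":0,"dz":-0.6,"wx":0,"wy":0,"wz":0},
  {"dx":0,"dy":0,"dz":-1,"wx":0,"wy":0,"wz":0},
  {"dx":0,"dy":0,"dz":-1,"wx":0,"wy":0,"wz":0},
  {"dx":0,"dy":0,"dz":-1,"wx":0,"wy":0,"wz":0},
])

```text
time_s: 28.2
eef_pos: [541.3, -117.9, 250.7]
ee_rot: [0.0, 0.058, 0.998, -0.0]
force: [1.0, 0.6, 0.1]
grip_width: 0.817
grip_force: 0.0
```

Emit:
step_arm([
  {"dx":0,"dy":0,"dz":-1,"wx":0,"wy":0,"wz":0},
  {"dx":0,"dy":0,"dz":0,"wx":0,"wy":0,"wz":0},
  {"dx":0,"dy":0,"dz":0,"wx":0,"wy":0,"wz":0},
])

```text
time_s: 28.5
eef_pos: [541.4, -117.9, 274.3]
ee_rot: [0.0, 0.058, 0.998, -0.0]
force: [-0.5, 0.2, -0.9]
grip_width: 0.819
grip_force: 0.0
```

Run:
```python
from h import *
s,R,p=pose();print(s["time_s"],p,s["force"],s["grip_width"])
a=look("side",["basket","basket_grip","pot","hot_spot"]);look("scene",["basket","basket_grip","pot","hot_spot","tray","wheel","compound"]);wrist(["basket","pot","hot_spot"])
```

```text
28.5 [ 541.4 -117.9  274.3] [-0.5  0.2 -0.9] 0.8194436841061928
side basket 0.85 [ 541.3 -115.1   41.9] px 260.03990412635426 255.22603474575266
side basket_grip 0.71 [ 541.2 -116.3  172.3] px 259.8202799651162 219.78935136474956
side pot 0.78 [ 538.1 -116.2   40.6] px 259.0410263986875 256.2726254082731
side pot 0.74 [ 542.8 -117.    44. ] px 260.89582480808895 255.08950326858525
side hot_spot 0.57 [ 546.4 -119.6   39.2] px 262.6433583761595 256.5758553792386
scene basket 0.61 [ 544.7 -114.5   43.1] px 236.58107503809623 197.02678300312834
scene basket_grip 0.56 [ 541.  -116.9  172.5] px 235.82614176555512 156.70619988212087
scene basket_grip 0.47 [ 523.1 -287.7   42.1] px 204.2123026671815 151.1447890220295
scene pot 0.98 [ 541.5 -116.9   38.6] px 237.1503155010792 197.00524896014213
scene tray 0.83 [375.5 -10.7  -0.6] px 318.36289128747535 203.05669486547495
scene wheel 0.62 [767.5  81.8   4.3] px 202.81402422942026 321.3347728725307
scene compound 0.71 [770.  -92.3   2.3] px 158.98255804598233 262.25687391620727
wrist basket 0.89 [ 542.8 -119.8   42.2]
```

The basket is upright on the pan floor, with its grip directly above its foot. The pan is centred and the gripper is clear.

```bash
python3 -c "
from rig import finish_job
print(finish_job())"
```

```text
the job is handed in; nothing more can be done
None
```

I slid the saucepan onto the red spot, set the basket upright on its floor, let go and handed the job in at about 28.7 s; the final camera readings put both within a few mm of centre and the bystanders unmoved, but the hand-in returned no verdict.

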